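# Close the jar on the ratchet stand

### The arm

A 7-joint arm with a two-finger parallel gripper is mounted at the origin on the work surface. World frame = base frame: x ahead of the robot, y to its left, z up, the work surface at z = 0. Lengths are in mm, angles in rad, forces in N, time in s.
With the tool pointing down it reaches from about 400 to 850 mm from the base axis. Payload 10.4 kg.
Tool frame: the origin (TCP) lies at the very end of the fingers, on their centre line; the grasp point (between the pads) lies 19 mm behind it (r.grip_point_offset is the distance from the TCP to the grasp point, in mm); z points along the fingers, y is the direction in which the jaws open and shut (so a half turn about z gives the same grasp; the last joint's range is limited). The gripper opens to 85 mm and grips with 20 to 120 N. Pads are 22 mm wide; open, the fingers measure 114 mm over their backs; the gripper's body (76 mm by 85 mm) begins 54 mm behind the grasp point. The pads swing forward as they close: fully open they stand 13 mm farther back than shut.
Start: joints at [1.134, 0.332, -0.065, 1.46, 0.022, 1.35, -0.088], TCP at [251.332, -572.265, 197.738] pointing down, gripper open.
Joint ranges: [-2.6, 2.6], [-0.5, 2.12], [-1.47, 1.34], [0.16, 2.42], [-1.27, 4.41], [0.06, 2.06], [-2.6, 2.6]. Speed limits (rad/s): [2.22, 2.22, 2.79, 2.79, 3.14, 3.14, 3.14].

### API

Orientations are given as a rotation vector (axis times angle).
In Python, from rig import r gives the robot as it stands.
- The arm moves only by the tool drive_tool, never from a script. Its argument "commands" is a list of rows, each a list of 7 numbers: the opening, from -1 (shut) to 1 (fully open), then the shift along the tool's x, y, z in m, then the turn, a rotation vector about the tool's x, y, z in rad. In form: [[jaw, tx, ty, tz, wx, wy, wz], ...]. A call has exactly 5 rows; each row is the pose to reach, as a shift and turn from the pose measured when the call began, along the tool's axes at that moment; what a row does not reach only later rows make up. A row lasts 1/12 s, in which the tool goes at most 41.7 mm and 7.16 degrees, less where a joint would pass 70% of its speed; a pose out of reach is approached as far as the arm can. A call with a gripper value outside its range is refused whole. The fingers move at their own pace and stop on an object; "grip_force" is the grip in N (left out, the last holds). Time passes only in rows, so rows that repeat a pose let the fingers close, or fill a call up. It gives the time, the measured TCP pose, the force and the opening at its end, in the units of the state.
- r.observe(): the state, without advancing time (a new reading comes with each control period).
- r.camera(name): name is "scene" or "side" or "wrist"; returns a dict with "image" (400x640x3 uint8, red, green, blue), "z_map" (400x640 float32, mm along the optical axis (not along the pixel's ray), 0 where there is no reading), "K" (3x3 intrinsics, pixels), "rvec" (rotation vector, rad) and "tvec" (3), from world to camera coordinates, as OpenCV has them. Camera axes: x right, y down, z forward; pixel columns grow to the right and rows downward; lengths in mm; the calibration is good to about 2 mm. A picture is of the moment at which its call begins.
- r.close_job(): hands the job in, once; it reports no verdict.
Trained networks look in a picture, given as the dict that the camera call returned (one of the last four; its "shot" number tells which), for a name from the list of things; names that differ only in an ending like _2 or _b are one class to them, and where a whole thing is asked for, a point or a joint stands for the part that bears it (a point fixed in the world has none). Each returns a list of dicts, best first, with "confidence" (0 to 1); they miss things now and then, are a little off and sometimes report something else, mostly with a low value. They report only what shows in the picture. A call takes as long as a camera call. They do not tell look-alikes from the thing itself.
- r.masks_of(label, picture): "mask" (400x640 bool, what is visible of it) and "rect" ([left, top, right, bottom] in pixels, round what is visible of it).
- r.place_of(label, picture): "pixel" ([row, column] in pixels: a listed point, or the origin of a listed thing).
The state is a dict: "time": time; "q": joint angles; "qvel": joint speeds; "effort": joint torques, N m; "ee_pos": TCP position; "orientation": TCP orientation; "wrist_force": force on the tool from outside, world axes, zero at the start; "moment": the same for the moment, N m; "grip_width": finger opening in mm.
Only numpy, scipy, OpenCV 4.12 (cv2) and the standard library are available. Lean on these libraries where they do the work, as an engineer would, in place of code of your own. Each camera call takes 0.05 s, during which the arm holds its last target.

### The job

Close the jar that stands in the wooden bench stand: with the fingertips, press the thumb pad of the ratchet pawl down until its hook is well clear of the toothed wheel, and only then push the raised lid arm all the way down, so that the white lid lies on the jar. Leave the arm down and the pawl free. Nothing is to be gripped or lifted: the jar stays upright in its place and the things around it stay where they are.

Things in the scene. Friction and masses are not known exactly. Their poses are not given: they have to be found in the camera images.
- stand: Fixed jar stand screwed to the table: plywood base board 140 x 420 x 18 mm, origin at the centre of its underside, z up. Its y axis runs along the board: the lid arm points to -y, the pawl's thumb pad lies at the +y end. A 14 mm thick wooden plate (top 192 mm above the table, from y = -12 to +136 mm) on the stand's -x side carries both pivots; the +x side is open. The moving parts lie in the stand's plane x = 0.
- beam_hinge (a point): Axis of the lid arm, on the fixed stand, 30 mm towards +y from the stand's origin and 124 mm above the table; the axis runs along the stand's x. An aluminium wheel on it (104 mm across without teeth, 12 mm thick) with four saw teeth 10 mm high turns with the arm.
- lid_arm (a joint): Angle of the lid arm in rad: 0 = fully down, level, lid on the jar (a stop); grows as the arm rises, up to 0.80. It starts at about 0.58 to 0.78. The pivot is stiff: the arm stays where it is left, and moving it down takes about 4 to 6 N at the outer end. With the pawl's hook in the teeth it goes no lower than about 0.55: do not force it. With the pawl free it goes down to 0.
- beam_push (a point): Point on the top face of the lid arm, near its outer end, where to push it down: 205 mm out from the arm's hinge axis along the arm, 9 mm above the arm's centre line; it moves with the arm, in an arc about beam_hinge. The arm is a wooden beam 36 mm wide and 18 mm thick that ends 230 mm from the hinge axis. When the arm is fully down this point is 133 mm above the table. Axes: -y out along the arm, z square to its top face.
- lid_center (a point): Centre of the underside of the white round lid (76 mm across, 10 mm thick) fixed below the arm, 130 mm out from the hinge axis. Fully down it lies 104 mm above the table, about 1 mm above the jar's rim.
- pawl (a joint): Angle of the steel pawl in rad: 0 = hook in the teeth (as it starts, up to 0.03); grows as the thumb pad is pressed down and the hook rises; stop at 0.36. At 0.25 or more the hook is well clear. The pivot is stiff: the pawl stays where it is left; pressing takes about 5 to 7 N on the pad.
- pawl_pad (a point): Centre of the top face of the pawl's thumb pad (30 mm along the stand's x, 28 mm along y, 8 mm thick), 53 mm towards +y from the pawl's pivot and 17 mm above it. It starts about 191 mm above the table and goes down about 21 mm to the stop, in an arc about the pivot (at y = +115 mm in the stand, 174 mm above the table); it shifts sideways by under 5 mm. Nothing stands above it.
- pawl_hook (a point): Lower tip of the pawl's hook, which sits in the teeth on top of the wheel, 85 mm towards -y from the pawl's pivot.
- nest (a point): Centre of the jar's place on the base board, 18 mm above the table, 100 mm towards -y from the stand's origin, between four low wooden blocks 10 mm high.
- jar: Open clear jar with a few beads, 66 mm across, 58 mm at the rim, 85 mm tall, loose, standing in the nest under the lid; origin at the centre of its underside.
- spare_jar: A spare clear jar like the other (66 mm across, 85 mm tall), standing on the table beside the stand; origin at the centre of its underside. Bystander.
- big_nut: Large steel hexagon nut, 42 mm across corners, 19 mm tall, lying on the stand's base board below the pawl; origin at the centre of its underside. Bystander.
- screwdriver: Black-handled screwdriver, 180 mm long, lying on the table on the robot's side of the stand. Bystander.
- wrench: Steel wrench, 150 mm long, lying on the table on the far side of the stand. Bystander.
- tape_roll: Roll of paper tape, 72 mm across, 19 mm tall, lying flat on the table on the far side of the stand. Bystander.
- parts_tray: Small grey open tray, 90 x 70 x 30 mm, on the table on the robot's side of the stand. Bystander.
- offcut: Wooden offcut, 50 x 45 x 24 mm, on the table on the robot's side of the stand. Bystander.
Mind the look-alikes: they are no part of the job. What is shaped like the jar but green or pink is not meant.

How it is judged:
By the outcome, as a careful person would: the job done as asked, in the order asked, and still so for the second after the job is handed in, with the robot touching nothing.
It also fails if it takes over 38 s, if anything falls off the work surface, if the arm or the gripper's body presses on something with over 40 N, if the wrist force passes 120 N, or if a joint passes its speed limit or range.

## Working session

There is one attempt and no reset: what is moved stays moved. The work goes in short steps, Python scripts to look and compute and a tool call to move; the robot and the scene stay as the last step left them, time stands still between calls to the robot, and variables do not carry over. Pictures are saved under pics/ and viewed, and the job is handed in when it is done.

Besides the shell and the picture viewer there is one more tool, called after "Request:" in YAML: its name, and indented under it one key for each argument. drive_tool: Moves the arm, as the interface text tells. Its arguments: {"type":"object","properties":{"commands":{"type":"array"},"grip_force":{"type":"number"}},"required":["commands"]}

```bash
ls; mkdir -p pics; python3 - <<'E'
from rig import r
import cv2,pickle
s=r.observe(); print(s)
for n in ["scene","side"]:
    p=r.camera(n); cv2.imwrite(f"pics/{n}0.png",p["image"][:,:,::-1]); pickle.dump(p,open(f"{n}0.pkl","wb"))
    print(n,p["K"],p["rvec"],p["tvec"])
    for l in ["stand","beam_hinge","beam_push","pawl_pad","pawl_hook","nest","jar","lid_center","spare_jar"]:
        print(l,[(x["pixel"],round(x["confidence"],2)) for x in r.place_of(l,p)][:3])
E
```

```text
pics
{'time': 0.0, 'q': array([ 1.13434974,  0.33290716, -0.06467168,  1.46095485,  0.02160967,
        1.34991498, -0.08848418]), 'qvel': array([ 2.10475791e-04, -2.83110329e-05, -8.61978392e-04,  2.09485320e-03,
        1.46585064e-05,  3.62316634e-04,  9.92111324e-04]), 'effort': array([-3.69360678e-04, -6.25437212e+01,  4.90596215e-02, -3.91620004e+01,
        1.61235826e-02,  9.74553754e-03,  4.51306107e-05]), 'ee_pos': array([ 251.13101848, -571.84950928,  196.88741464]), 'orientation': array([-3.07316537e+00, -6.45163609e-01,  6.14849638e-04]), 'wrist_force': array([ 0.60990126, -0.48450745, -0.57535878]), 'moment': array([-0.00802467, -0.00955627,  0.00796564]), 'grip_width': 85.56960711917506}
scene [[401.96184467   0.         318.83764089]
 [  0.         401.96184467 199.9347706 ]
 [  0.           0.           1.        ]] [ 1.50204029  2.16233272 -0.79075516] [ 235.05199446 -287.15542746 1436.32042422]
stand [([236.2, 305.5], 0.73), ([224.3, 270.3], 0.48), ([158.0, 257.2], 0.23)]
beam_hinge [([204.4, 315.5], 0.6)]
beam_push [([159.2, 258.0], 0.59)]
pawl_pad [([197.0, 372.6
[... 151 characters left out ...]
 ([185.5, 224.3], 0.64)]
lid_center [([183.9, 274.1], 0.7)]
spare_jar [([257.4, 239.6], 0.92)]
side [[407.99493634   0.         313.65417761]
 [  0.         407.99493634 195.94423643]
 [  0.           0.           1.        ]] [ 0.34226356 -2.70793583  1.2729194 ] [526.82078494 225.22633992 940.38504984]
stand [([230.3, 315.2], 0.6)]
beam_hinge [([200.4, 314.3], 0.56)]
beam_push [([123.6, 317.9], 0.93), ([268.3, 362.2], 0.67), ([269.5, 254.7], 0.65)]
pawl_pad [([223.1, 305.9], 0.66)]
pawl_hook [([183.7, 312.5], 0.72)]
nest [([202.4, 320.5], 0.9)]
jar [([169.8, 328.7], 0.71), ([172.2, 365.2], 0.69), ([205.7, 317.6], 0.56)]
lid_center [([155.6, 314.2], 0.65)]
spare_jar [([191.3, 280.4], 0.98)]
```

View pics/scene0.png

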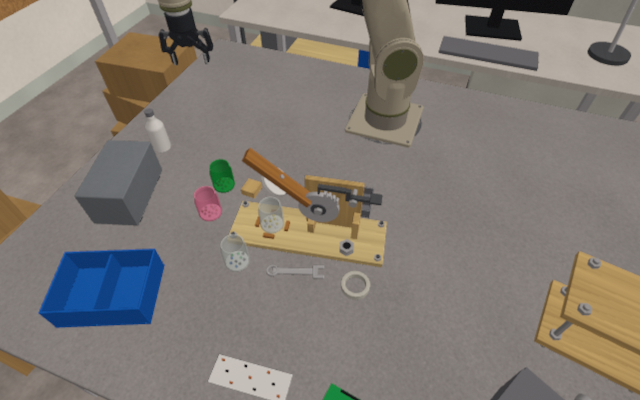

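View pics/side0.png

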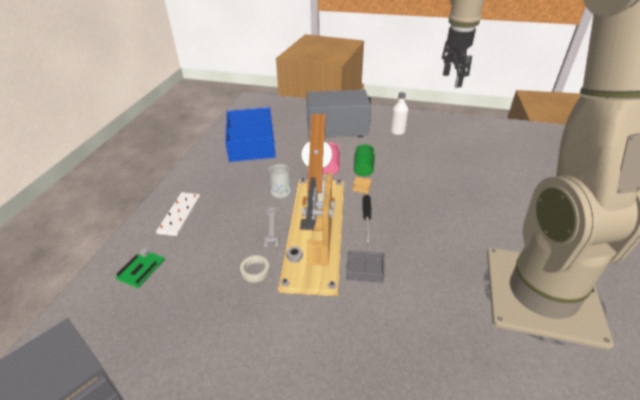

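```bash
cat > h.py <<'E'
import numpy as np,cv2
def R_(p): return cv2.Rodrigues(np.array(p["rvec"],float))[0]
def proj(p,X):
    return cv2.projectPoints(np.array(X,float).reshape(-1,1,3),np.array(p["rvec"],float),np.array(p["tvec"],float),p["K"],None)[0].reshape(-1,2)
def cloud(p):
    z=p["z_map"];v,u=np.mgrid[:400,:640];K=p["K"]
    c=np.stack([(u-K[0,2])*z/K[0,0],(v-K[1,2])*z/K[1,1],z],-1)
    w=(c-np.array(p["tvec"]).ravel())@R_(p); w[z<=0]=np.nan
    return w
E
cat > fit.py <<'E'
import pickle
from h import *
from scipy.optimize import least_squares
S=pickle.load(open("scene0.pkl","rb"));D=pickle.load(open("side0.pkl","rb"))
obs=[(S,dict(o=(236.2,305.5),bh=(204.4,315.5),pp=(197,372.6),ph=(192.6,319.5),n=(223.4,270))),
(D,dict(o=(230.3,315.2),bh=(200.4,314.3),pp=(223.1,305.9),ph=(183.7,312.5),n=(202.4,320.5)))]
L=dict(o=(0,0,0),bh=(0,30,124),pp=(0,168,191),ph=(0,30,181),n=(0,-100,18))
def T(t,P):
    c,s=np.cos(t[2]),np.sin(t[2]);P=np.array(P,float).reshape(-1,3)
    return np.c_[P[:,0]*c-P[:,1]*s+t[0],P[:,0]*s+P[:,1]*c+t[1],P[:,2]]
def f(t):
    e=[]
    for p,o in obs:
        for k,(rr,cc) in o.items():
            e+=list(proj(p,T(t,L[k]))[0]-[cc,rr])
    return e
if __name__=="__main__":
  for y0 in (0,np.pi):
    s=least_squares(f,[500,0,y0],loss="soft_l1");print(s.x,s.cost,np.round(s.fun,1))
  for n,p in (("scene",S),("side",D)):
    w=cloud(p);hsv=cv2.cvtColor(p["image"],cv2.COLOR_RGB2HSV)
    m=(abs(w[...,2]-18)<6)&(hsv[...,1]>70)&(hsv[...,0]>10)&(hsv[...,0]<32)&(hsv[...,2]>140)
    m=cv2.morphologyEx(m.astype(np.uint8),cv2.MORPH_OPEN,np.ones((2,2)))
    k,lab,st,ce=cv2.connectedComponentsWithStats(m)
    mm=np.zeros_like(m,bool)
    for i in range(1,k):
        if st[i,4]>30: mm|=lab==i; print(n,st[i],w[lab==i].mean(0).round(1))
    pts=w[mm]; pts=pts[np.linalg.norm(pts[:,:2]-np.median(pts[:,:2],0),axis=1)<260]
    print(n,cv2.minAreaRect(pts[:,:2].astype(np.float32)))
E
python3 fit.py
```

```text
[ 5.60338066e+02 -8.03647605e+01  1.51093973e-01] 13.038344658894157 [ 0.3 -2.7  0.6  2.6  0.5  1.3 -3.6 -0.4  0.6  0.3  0.8 -0.7 -0.4  1.8
  0.2 -3.1  0.9  0.4 -1.  -1.3]
[546.30410667 -27.12420439   3.55658537] 396.2327587145462 [ 2.010e+01 -1.100e+00 -1.200e+00  2.900e+00 -1.162e+02 -4.700e+00
 -5.400e+00 -1.000e-01  9.200e+01  6.100e+00  8.000e-01  1.390e+01
 -1.000e+00  6.000e-01 -1.100e+00 -7.440e+01  2.000e-01 -7.000e-01
  1.900e+00  6.610e+01]
scene [ 231  203  156   63 4378] [nan nan nan]
scene ((0.0, 0.0), (0.0, 0.0), 0.0)
side [283  65  23   5  60] [  946.6 -1121.5    13.6]
side [307  68  33   7  80] [nan nan nan]
side [ 279  181   66  113 3427] [nan nan nan]
side [353 185  17   7  56] [ 470.  -271.    14.1]
side ((0.0, 0.0), (0.0, 0.0), 0.0)
```

```bash
cat > fit2.py <<'E'
from fit import *
for n,p in (("scene",S),("side",D)):
    w=cloud(p);hsv=cv2.cvtColor(p["image"],cv2.COLOR_RGB2HSV)
    m=(abs(w[...,2]-18)<6)&(hsv[...,1]>70)&(hsv[...,0]>10)&(hsv[...,0]<32)&(hsv[...,2]>140)
    k,lab,st,ce=cv2.connectedComponentsWithStats(m.astype(np.uint8))
    i=1+np.argmax(st[1:,4]); pts=w[lab==i]; pts=pts[np.isfinite(pts).all(1)]
    print(n,pts[:,2].mean(),cv2.minAreaRect(pts[:,:2].astype(np.float32)))
# arm angle: points in stand plane, brown
t=least_squares(f,[560,-80,.15],loss="soft_l1").x
for n,p in (("scene",S),("side",D)):
    w=cloud(p);q=w.copy();c,s=np.cos(t[2]),np.sin(t[2])
    dx=w[...,0]-t[0];dy=w[...,1]-t[1]
    lx=dx*c+dy*s;ly=-dx*s+dy*c;lz=w[...,2]
    m=(abs(lx)<22)&(ly<-60)&(ly>-260)&(lz>150)
    hsv=cv2.cvtColor(p["image"],cv2.COLOR_RGB2HSV)
    m&=(hsv[...,1]>120)&(hsv[...,0]<20)
    print(n,m.sum(),"x",np.percentile(lx[m],[2,50,98]),"rho max",np.percentile(np.hypot(ly[m]-30,lz[m]-124),[95,99]))
    print(np.polyfit(-(ly[m]-30),lz[m]-124,1), np.percentile(np.arctan2(lz[m]-124,30-ly[m]),[5,50,95]))
    m=(abs(lx)<30)&(abs(ly-168)<25)&(lz>160)&(lz<220); print("pad",m.sum(),np.c_[lx[m],ly[m],lz[m]].min(0) if m.any() else 0,np.c_[lx[m],ly[m],lz[m]].max(0) if m.any() else 0)
    im=p["image"][:,:,::-1].copy()
    def dl(P,col):
        for a in proj(p,T(t,P)): cv2.circle(im,tuple(int(round(v)) for v in a),1,col,-1)
    dl([(a,b,18) for a in(-70,70) for b in(-210,210)],(255,0,255))
    dl([(-15,154,191),(15,154,191),(-15,182,191),(15,182,191)],(0,255,0))
    for th in (.58,.68,.78):
        dl([(a,30-rr*np.cos(th)+9*-np.sin(th)*1,124+rr*np.sin(th)+9*np.cos(th)) for a in(-18,18) for rr in(205,230)],(255,255*(th==.68),0))
    u0,v0=(220,130) if n=="scene" else (260,100)
    cv2.imwrite(f"pics/ov_{n}.png",cv2.resize(im[v0:v0+150 if n=="scene" else v0+200,u0:u0+(190 if n=="scene" else 130)],None,fx=4 if n=="scene" else 3,fy=4 if n=="scene" else 3,interpolation=cv2.INTER_CUBIC))
E
python3 fit2.py
```

```text
scene 19.34951392765834 ((560.6724853515625, -74.90325927734375), (140.49627685546875, 419.0767822265625), 9.927574157714844)
side 18.980125264936127 ((561.0031127929688, -72.98741149902344), (140.24093627929688, 422.0474548339844), 9.973186492919922)
scene 587 x [-12.84700357  10.19503871  21.20002736] rho max [224.21326126 227.24257494]
[ 0.89356046 17.87486187] [0.74750031 0.80891797 0.83692624]
pad 173 [-19.17206171 143.45208326 173.84410254] [ 12.69636106 187.41775722 194.78518539]
side 439 x [-13.08557916   2.75483805  19.59758714] rho max [218.22185612 221.83132705]
[ 0.91297858 18.58921187] [0.79796276 0.81528379 0.84360059]
pad 184 [-17.05043708 143.17600227 177.70195446] [ 12.38773239 190.27455694 193.75867162]
```

```bash
sed -i 's/^t=least.*/t=np.array([560.8,-74.0,0.1737])/' fit2.py; python3 fit2.py; python3 - <<'E'
from fit import T
for y,z in((30,124),(168,191),(115,174),(-175,133)): print(T([560.8,-74,.1737],(0,y,z)))
E
```

```text
scene 19.34951392765834 ((560.6724853515625, -74.90325927734375), (140.49627685546875, 419.0767822265625), 9.927574157714844)
side 18.980125264936127 ((561.0031127929688, -72.98741149902344), (140.24093627929688, 422.0474548339844), 9.973186492919922)
scene 632 x [-16.39140112   6.86765887  17.36530216] rho max [228.26188612 231.73111534]
[ 0.89266067 12.23833507] [0.7229385  0.78671692 0.81021291]
pad 158 [-16.81796221 143.10343072 173.84410254] [ 14.96760603 181.0404743  194.78518539]
side 468 x [-16.71973758  -1.03827033  15.87726048] rho max [222.44111187 226.10224609]
[ 0.90693187 13.73776061] [0.77567711 0.79227399 0.81776561]
pad 168 [-14.75324321 143.54115905 183.03150926] [ 14.75921024 184.18869296 193.75867162]
[[555.61516461 -44.45143858 124.        ]]
[[531.76492182  91.47194395 191.        ]]
[[540.92479767  39.26948544 174.        ]]
[[ 591.04487311 -246.36660828  133.        ]]
```

View pics/ov_scene.png

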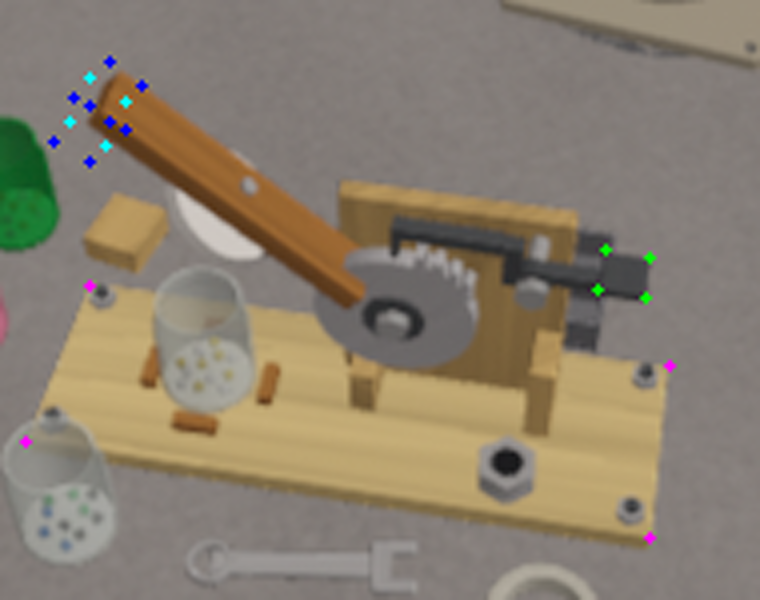

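View pics/ov_side.png

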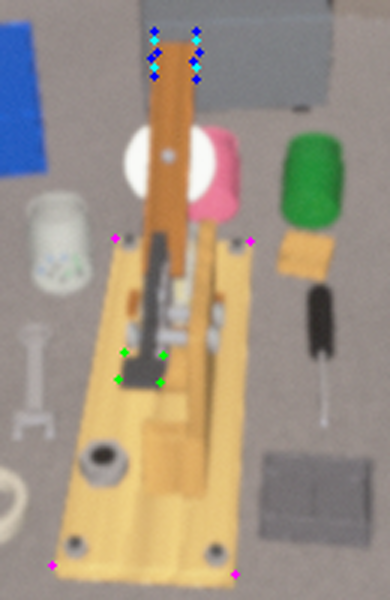

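Stand found at (561, −74), yaw 0.174; the arm is at about 0.73 rad. In the scene crop, the pawl pad is the dark plate at (375,197) in full-picture pixels. The raised brown beam ends at about (247,155), and the clear jar with beads in the nest is at (270,215). Look-alikes: green jar (222,176), pink jar (208,204), clear spare (235,253) on the table. The projected pad outline matches the dark plate in both views.

Request:
drive_tool:
  commands:
    - [-1,0.022,-0.021,-0.03,0,0,0.1]
    - [-1,0.044,-0.042,-0.06,0,0,0.2]
    - [-1,0.066,-0.062,-0.09,0,0,0.3]
    - [-1,0.088,-0.083,-0.1,0,0,0.41]
    - [-1,0.11,-0.104,-0.1,0,0,0.414]
  grip_force: 30

```text
time: 1.42
ee_pos: [311.6, -432.3, 301.6]
orientation: [3.137, -0.011, 0.006]
wrist_force: [-0.4, 0.4, -0.3]
grip_width: 25.6
```

Request:
drive_tool:
  commands:
    - [-1,0.015,-0.037,0,0,0,0]
    - [-1,0.03,-0.074,0,0,0,0]
    - [-1,0.046,-0.111,0,0,0,0]
    - [-1,0.062,-0.148,0,0,0,0]
    - [-1,0.077,-0.185,0,0,0,0]

```text
time: 1.83
ee_pos: [390.4, -245.9, 301.3]
orientation: [3.136, -0.011, 0.007]
wrist_force: [1.0, 0.9, 0.5]
grip_width: 0.1
```

Request:
drive_tool:
  commands:
    - [-1,0.015,-0.037,0,0,0,0]
    - [-1,0.03,-0.074,0,0,0,0]
    - [-1,0.046,-0.111,0,0,0,0]
    - [-1,0.062,-0.148,0,0,0,0]
    - [-1,0.077,-0.185,0,0,0,0]

```text
time: 2.25
ee_pos: [469.1, -59.5, 301.0]
orientation: [3.136, -0.012, 0.008]
wrist_force: [0.9, -0.1, 0.3]
grip_width: 0.2
```

Request:
drive_tool:
  commands:
    - [-1,0.015,-0.037,0,0,0,0]
    - [-1,0.03,-0.074,0,0,0,0]
    - [-1,0.046,-0.111,0.02,0,0,0]
    - [-1,0.062,-0.148,0.04,0,0,0]
    - [-1,0.062,-0.154,0.06,0,0,0]

```text
time: 2.67
ee_pos: [533.7, 99.7, 240.5]
orientation: [3.139, -0.003, 0.012]
wrist_force: [1.4, 0.2, -0.1]
grip_width: 0.1
```

```bash
python3 - <<'E'
from rig import r
import cv2,pickle
from h import *
for n in ["scene","side"]:
    p=r.camera(n); pickle.dump(p,open(f"{n}1.pkl","wb"))
    im=p["image"]
    c=im[130:280,250:440] if n=="scene" else im[140:290,240:400]
    cv2.imwrite(f"pics/{n}1.png",cv2.resize(c[:,:,::-1],None,fx=4,fy=4,interpolation=cv2.INTER_CUBIC))
s=r.observe();print(s["ee_pos"],s["orientation"],s["q"])
E
```

```text
[530.91460952  96.58969105 236.94002265] [ 3.13680516e+00 -3.50814346e-03 -3.18895556e-04] [ 0.35300925  0.18773893 -0.70094765  1.59690238  0.12688409  1.40364435
 -1.9336895 ]
```

View pics/scene1.png

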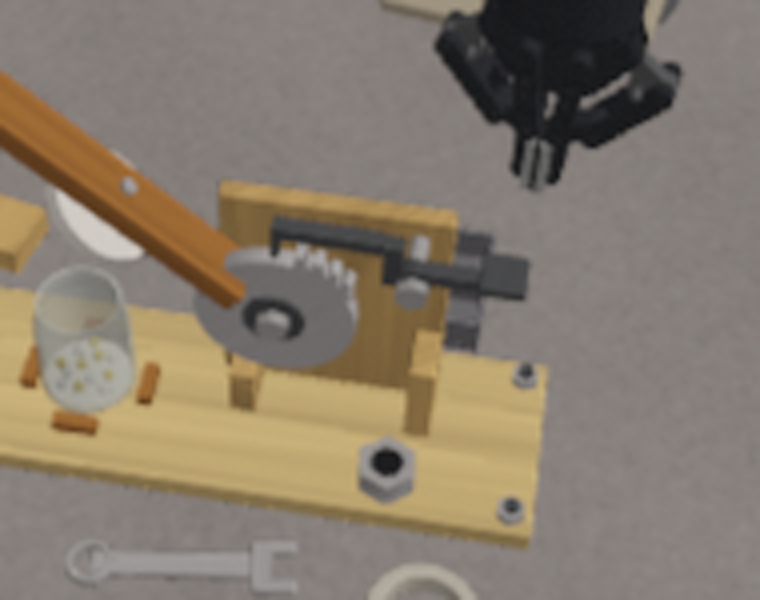

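View pics/side1.png

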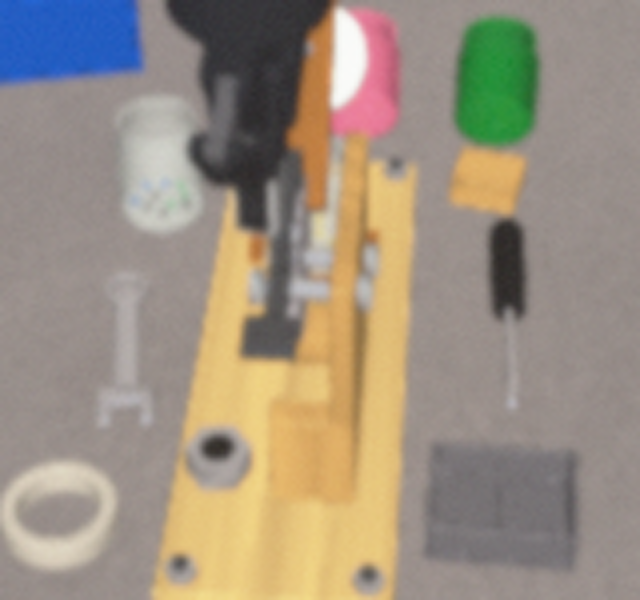

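```bash
python3 - <<'E'
import pickle
from h import *
for n,o in(("scene",(250,130)),("side",(240,140))):
    p=pickle.load(open(n+"1.pkl","rb"))
    print(n,(proj(p,[(530.9,96.6,237),(530.9,96.6,191),(531.8,91.5,191)])-o)*4)
E
```

```text
scene [[521.27684594 220.62490381]
 [512.2660948  273.08295027]
 [503.48228779 271.87774067]]
side [[263.52046664 269.23160078]
 [266.39370091 335.04767713]
 [267.36954469 328.3233623 ]]
```

```bash
python3 - <<'E'
from rig import r
import cv2,pickle
from h import *
print(r.observe()["ee_pos"])
for n in ["scene","side"]:
    p=r.camera(n); pickle.dump(p,open(f"{n}2.pkl","wb"))
    w=cloud(p);m=(abs(w[...,0]-531)<60)&(abs(w[...,1]-97)<60)&(w[...,2]>200)&(w[...,2]<300)
    q=w[m]; 
    for a in range(200,300,8):
        k=(q[:,2]>=a)&(q[:,2]<a+8)
        if k.sum(): print(n,a,k.sum(),q[k].min(0).round(),q[k].max(0).round())
    c=p["image"][130:280,250:440] if n=="scene" else p["image"][140:290,240:400]
    cv2.imwrite(f"pics/{n}2.png",cv2.resize(c[:,:,::-1],None,fx=4,fy=4,interpolation=cv2.INTER_CUBIC))
s=r.observe();print(s["ee_pos"],r.grip_point_offset)
E
```

```text
[530.91460952  96.58969105 236.94002265]
scene 272 14 [535.  86. 274.] [542. 106. 280.]
scene 280 34 [534.  82. 280.] [543. 109. 288.]
scene 288 32 [528.  82. 288.] [544. 109. 296.]
scene 296 20 [524.  83. 296.] [542. 109. 300.]
side 264 1 [529.  99. 271.] [529.  99. 271.]
side 272 16 [522.  93. 274.] [542. 106. 280.]
side 280 38 [521.  92. 280.] [542. 109. 288.]
side 288 34 [521.  93. 288.] [544. 110. 296.]
side 296 20 [521.  93. 296.] [543. 109. 300.]
[532.43936681  93.24782235 240.46649842] 18.700000000000003
```

View pics/scene2.png

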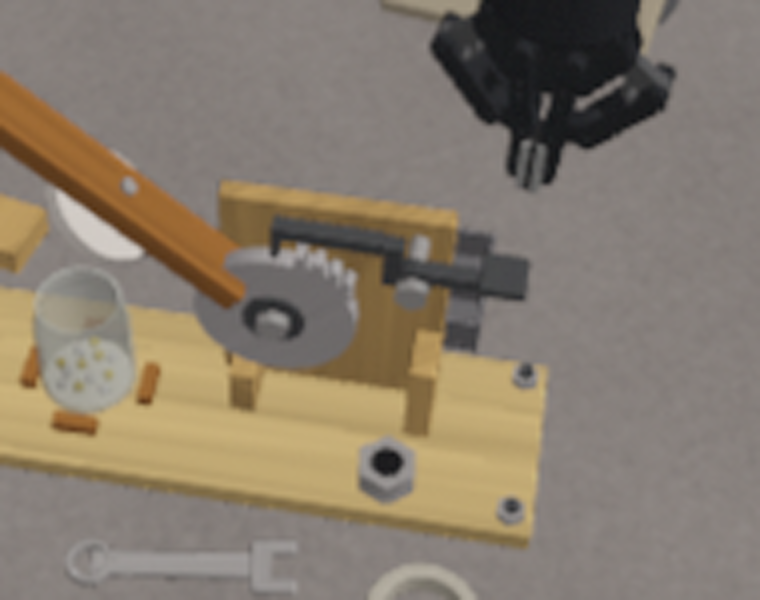

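Per depth, the fingertips end about 30 mm higher than the reported TCP suggests. I'll descend part way and re-check.

Request:
drive_tool:
  commands:
    - [-1,-0.001,0,0.01,0,0,0]
    - [-1,-0.001,0,0.02,0,0,0]
    - [-1,-0.001,0,0.03,0,0,0]
    - [-1,-0.001,0,0.04,0,0,0]
    - [-1,-0.001,0,0.04,0,0,0]

```text
time: 3.28
ee_pos: [530.5, 92.1, 198.1]
orientation: [3.135, -0.012, 0.002]
wrist_force: [-0.3, 0.2, 0.7]
grip_width: -0.2
```

```bash
cat > look.py <<'E'
from rig import r
import cv2,pickle,sys
from h import *
def look(tag,box=dict(scene=(250,130,190,150),side=(240,140,160,150)),names=("scene","side"),zlo=200):
    e=r.observe();print(e["time"],e["ee_pos"].round(1),e["wrist_force"].round(1),e["grip_width"])
    for n in names:
        p=r.camera(n); pickle.dump(p,open(f"{n}{tag}.pkl","wb"))
        w=cloud(p);m=(abs(w[...,0]-e["ee_pos"][0])<30)&(abs(w[...,1]-e["ee_pos"][1])<30)&(w[...,2]>zlo)
        hsv=cv2.cvtColor(p["image"],cv2.COLOR_RGB2HSV); m&=hsv[...,2]<235
        q=w[m];
        if len(q):
            z0=np.percentile(q[:,2],1);k=q[:,2]<z0+14
            print(n,"tip z",q[:,2].min(),z0,"xy",q[k].min(0).round(),q[k].max(0).round())
        x,y,a,b=box[n];c=p["image"][y:y+b,x:x+a]
        cv2.imwrite(f"pics/{n}{tag}.png",cv2.resize(c[:,:,::-1],None,fx=4,fy=4,interpolation=cv2.INTER_CUBIC))
if __name__=="__main__": look(sys.argv[1],zlo=float(sys.argv[2]))
E
python3 look.py 3 200
```

```text
3.2833 [530.5  92.1 198.1] [-0.3  0.2  0.7] -0.18111683318879832
scene tip z 234.2920800730082 244.79809275976567 xy [527.  78. 234.] [543. 105. 258.]
side tip z 233.89902474021758 239.1547098961889 xy [520.  92. 234.] [543. 110. 253.]
```

View pics/scene3.png

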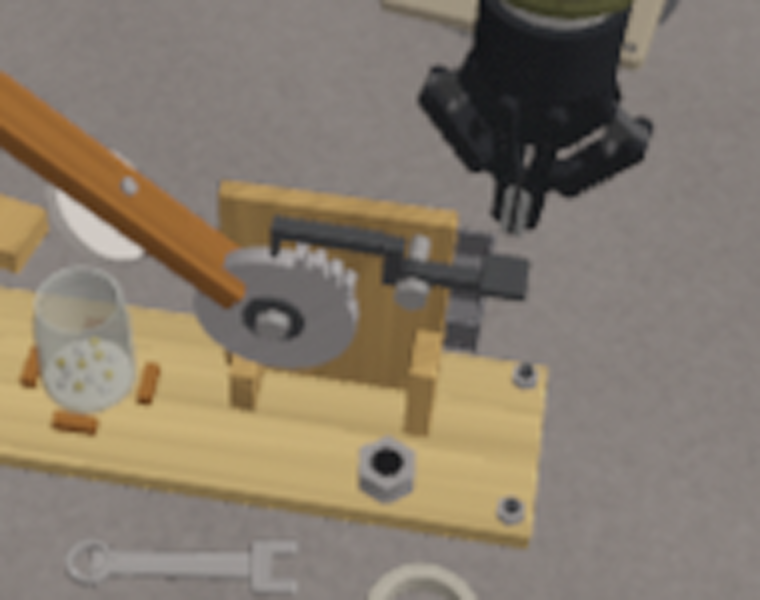

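View pics/side3.png

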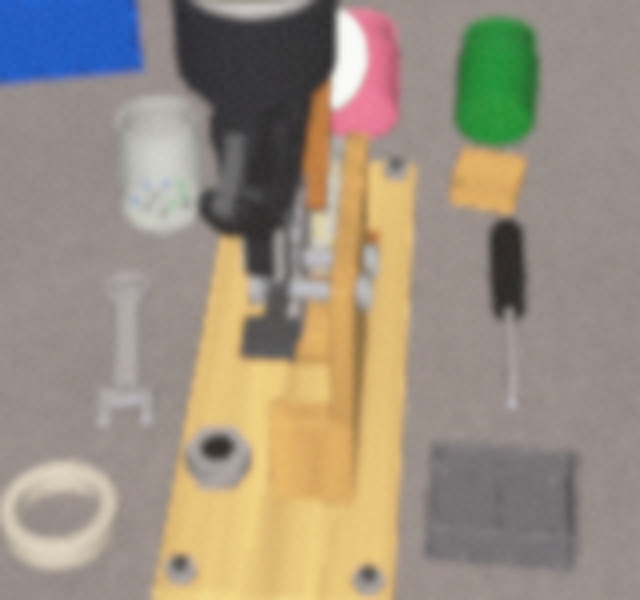

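```bash
python3 - <<'E'
import pickle
from h import *
S=pickle.load(open("scene3.pkl","rb"));D=pickle.load(open("side3.pkl","rb"))
P=[p["K"]@np.c_[R_(p),np.array(p["tvec"]).ravel()] for p in(S,D)]
def tri(a,b):
    X=cv2.triangulatePoints(P[0],P[1],np.array(a,float)[:,None],np.array(b,float)[:,None]);return (X[:3]/X[3]).ravel().round(1)
s=lambda u,v:(250+u/4,130+v/4);d=lambda u,v:(240+u/4,140+v/4)
print("tip",tri(s(515,230),d(259,275)))
print("pad",tri(s(504,277),d(272,336)))
for z in(198,232): print(z,(proj(S,[(531,92,z)])-[250,130])*4,(proj(D,[(531,92,z)])-[240,140])*4)
E
```

```text
tip [533.9  94.6 231. ]
pad [529.9  91.6 185.2]
198 [[505.94413073 263.40176015]] [[268.15747255 319.48184583]]
232 [[512.39027255 224.55710947]] [[266.09609486 270.81757429]]
```

Request:
drive_tool:
  commands:
    - [-1,-0.002,0,0.01,0,0,0]
    - [-1,-0.002,0,0.02,0,0,0]
    - [-1,-0.002,0,0.026,0,0,0]
    - [-1,-0.002,-0.001,0.03,0,0,0]
    - [-1,-0.002,-0.001,0.03,0,0,0]

```text
time: 3.8
ee_pos: [528.9, 93.7, 168.9]
orientation: [3.135, -0.011, 0.003]
wrist_force: [0.5, 0.8, 0.0]
grip_width: 0.4
```

Request:
drive_tool:
  commands:
    - [-1,0,0,0.003,0,0,0]
    - [-1,0,0,0.006,0,0,0]
    - [-1,0,0,0.009,0,0,0]
    - [-1,0,0,0.012,0,0,0]
    - [-1,0,0,0.013,0,0,0]

```text
time: 4.22
ee_pos: [529.1, 93.7, 155.9]
orientation: [3.136, -0.011, 0.004]
wrist_force: [-2.2, -0.2, 4.8]
grip_width: -0.3
```

Request:
drive_tool:
  commands:
    - [-1,0,0,0.002,0,0,0]
    - [-1,0,0,0.004,0,0,0]
    - [-1,0,0,0.006,0,0,0]
    - [-1,0,0,0.008,0,0,0]
    - [-1,0,0,0.008,0,0,0]

```text
time: 4.63
ee_pos: [528.9, 95.3, 148.3]
orientation: [3.137, -0.009, 0.004]
wrist_force: [-0.9, 2.8, 3.1]
grip_width: 0.1
```

```bash
python3 look.py 4 170
```

```text
4.6333 [528.9  95.3 148.3] [-0.9  2.8  3.1] 0.07976032987365918
scene tip z 170.9838025572587 178.22948713578825 xy [523.  65. 171.] [547. 107. 192.]
side tip z 172.42922592340355 176.24256975095153 xy [515.  81. 172.] [547. 109. 190.]
```

View pics/scene4.png

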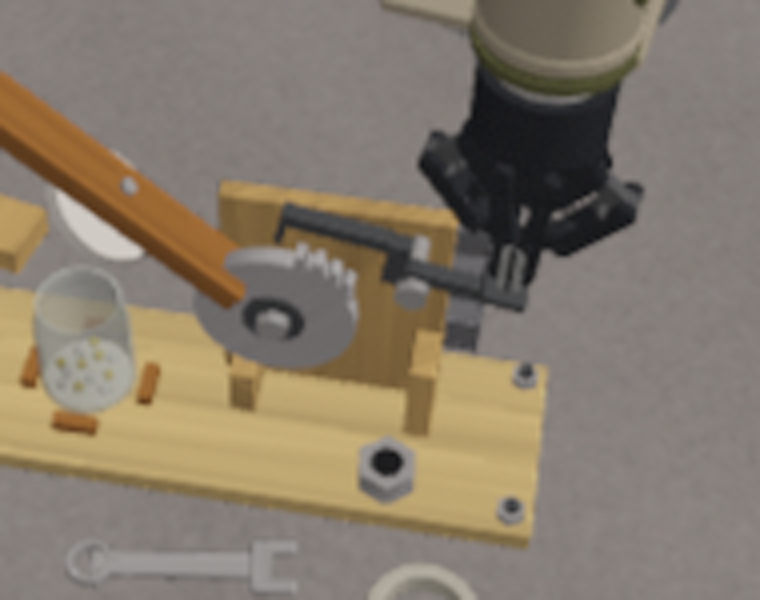

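View pics/side4.png

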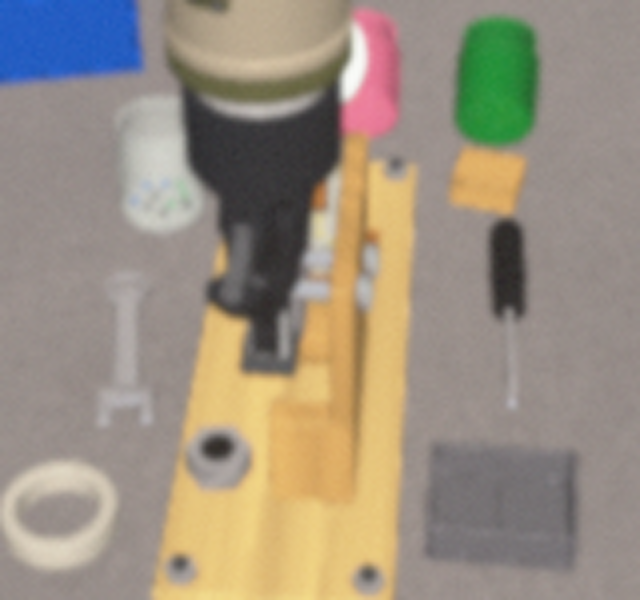

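Request:
drive_tool:
  commands:
    - [-1,0,0,0.002,0,0,0]
    - [-1,0,0,0.004,0,0,0]
    - [-1,0,0,0.006,0,0,0]
    - [-1,0,0,0.006,0,0,0]
    - [-1,0,0,0.006,0,0,0]

```text
time: 5.15
ee_pos: [529.2, 95.3, 142.5]
orientation: [3.137, -0.009, 0.005]
wrist_force: [-1.7, 3.2, 3.0]
grip_width: -0.1
```

Request:
drive_tool:
  commands:
    - [-1,0,0,0.001,0,0,0]
    - [-1,0,0,0.002,0,0,0]
    - [-1,0,0,0.003,0,0,0]
    - [-1,0,0,0.003,0,0,0]
    - [-1,0,0,0.003,0,0,0]

```text
time: 5.57
ee_pos: [529.2, 95.3, 139.7]
orientation: [3.137, -0.009, 0.005]
wrist_force: [-2.5, 2.6, 3.8]
grip_width: -0.1
```

```bash
python3 look.py 5 170
```

```text
5.5667 [529.2  95.3 139.7] [-2.5  2.6  3.8] -0.06652166845814593
scene tip z 170.17175304571154 172.9292035880729 xy [521.  65. 170.] [549. 108. 186.]
side tip z 170.02039364406565 170.83101736165997 xy [517.  80. 170.] [547. 109. 184.]
```

View pics/scene5.png

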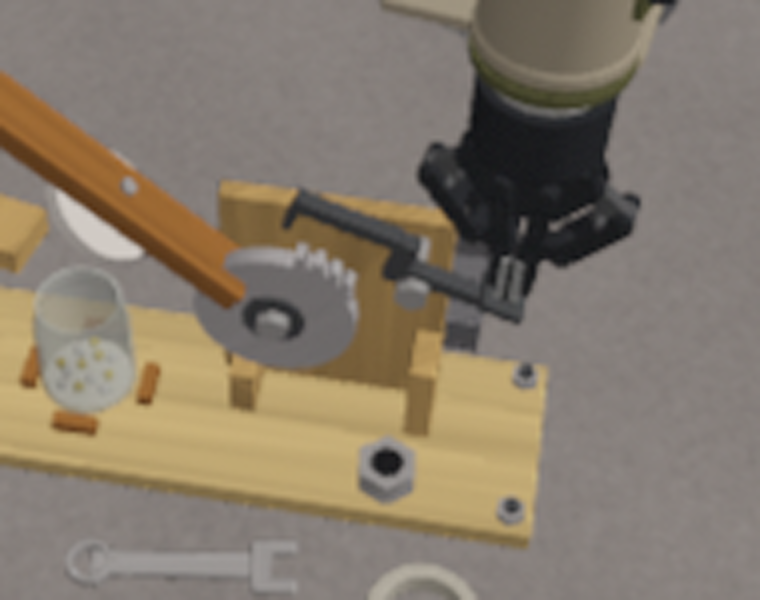

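Request:
drive_tool:
  commands:
    - [-1,0,0,0.001,0,0,0]
    - [-1,0,0,0.002,0,0,0]
    - [-1,0,0,0.0025,0,0,0]
    - [-1,0,0,0.0025,0,0,0]
    - [-1,0,0,0.0025,0,0,0]

```text
time: 6.08
ee_pos: [529.5, 95.4, 138.5]
orientation: [3.137, -0.009, 0.007]
wrist_force: [-7.4, 1.5, 15.8]
grip_width: -0.1
```

```bash
cat > pawl.py <<'E'
import sys,pickle
from rig import r
from h import *
from fit import T
from scipy.optimize import minimize_scalar
t=[560.8,-74,.1737]
def hook(phi):  # hook tip local rel pivot (-85, 7)
    y,z=-85,2.0
    return T(t,(0,115+y*np.cos(phi)+z*np.sin(phi),174+z*np.cos(phi)-y*np.sin(phi)))
for n in("scene","side"):
    p=r.camera(n)
    for x in r.place_of("pawl_hook",p)[:1]:
        px=np.array(x["pixel"])[::-1]
        s=[(np.linalg.norm(proj(p,hook(a))[0]-px),a) for a in np.arange(-.1,.6,.01)]
        print(n,px,x["confidence"],min(s))
E
python3 - <<'E'
import pickle
from h import *
# hook height initial: pixel (192.6,319.5)
p=pickle.load(open("scene0.pkl","rb"))
from fit import T
for h in (170,175,180,185): print(h,proj(p,T([560.8,-74,.1737],(0,30,h))))
E
python3 pawl.py
```

```text
170 [[318.40362614 195.73226996]]
175 [[318.39892401 194.39080649]]
180 [[318.39418495 193.03880534]]
185 [[318.38940851 191.67614184]]
scene [322.8 186.2] 0.86 (np.float64(1.5253664918131702), np.float64(0.4099999999999998))
```

The force rise (16 N) shows the pawl is at its stop, and the hook is visibly well above the wheel. Lifting straight up.

Request:
drive_tool:
  commands:
    - [-1,0,0,-0.02,0,0,0]
    - [-1,0,0,-0.05,0,0,0]
    - [-1,0,0,-0.085,0,0,0]
    - [-1,0,0,-0.12,0,0,0]
    - [-1,0.0,0.0,-0.155,0,0,0]

```text
time: 6.7
ee_pos: [528.6, 95.0, 294.7]
orientation: [3.136, -0.011, 0.006]
wrist_force: [0.6, 0.3, -0.6]
grip_width: 0.1
```

```bash
python3 pawl.py; python3 look.py 6 240
```

```text
scene [324.4 186.3] 0.91 (np.float64(2.8413317211526055), np.float64(0.44999999999999973))
6.9 [529.3  95.5 293.7] [ 0.8 -0.5 -0.8] -0.08247832745920901
scene tip z 330.7007739440921 338.0986408953653 xy [523.  81. 331.] [541. 108. 352.]
side tip z 326.0391630685602 330.1922655365811 xy [518.  92. 326.] [540. 111. 344.]
```

View pics/scene6.png

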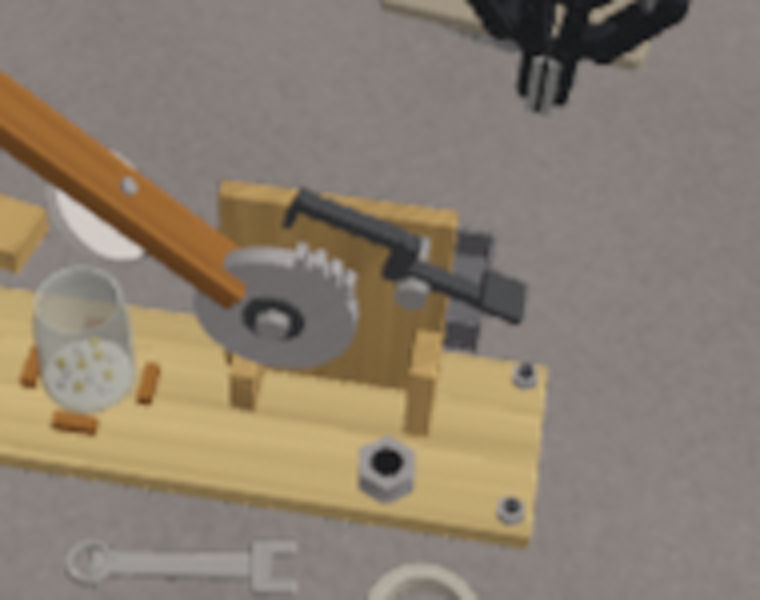

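The pawl stays up on its own: the hook at crop (295,215) is clear of the teeth. Now over to the beam end.

Request:
drive_tool:
  commands:
    - [-1,0.007,0.04,0,0,0,0]
    - [-1,0.014,0.08,0,0,0,0]
    - [-1,0.02,0.12,0,0,0,0]
    - [-1,0.027,0.16,0,0,0,0]
    - [-1,0.033,0.19,0,0,0,0]

```text
time: 7.42
ee_pos: [559.5, -99.3, 291.4]
orientation: [3.135, -0.015, -0.001]
wrist_force: [-0.0, -0.4, 1.0]
grip_width: 0.4
```

Request:
drive_tool:
  commands:
    - [-1,0.006,0.04,0,0,0,0]
    - [-1,0.012,0.08,0,0,0,0]
    - [-1,0.016,0.097,0,0,0,0]
    - [-1,0.016,0.097,0,0,0,0]
    - [-1,0.016,0.097,0,0,0,0]

```text
time: 7.83
ee_pos: [573.8, -197.8, 289.9]
orientation: [3.136, -0.019, -0.005]
wrist_force: [-0.0, 1.4, 0.0]
grip_width: 0.0
```

```bash
python3 - <<'E'
from look import look
look("7",box=dict(scene=(200,90,190,150),side=(240,60,160,150)),zlo=290)
E
```

```text
7.8333 [ 573.8 -197.8  289.9] [-0.   1.4  0. ] 0.04680711216082729
scene tip z 325.7815464312744 332.20752580008383 xy [ 566. -211.  326.] [ 586. -185.  346.]
side tip z 324.70662124159765 327.36593795478024 xy [ 564. -197.  325.] [ 587. -181.  340.]
```

View pics/scene7.png

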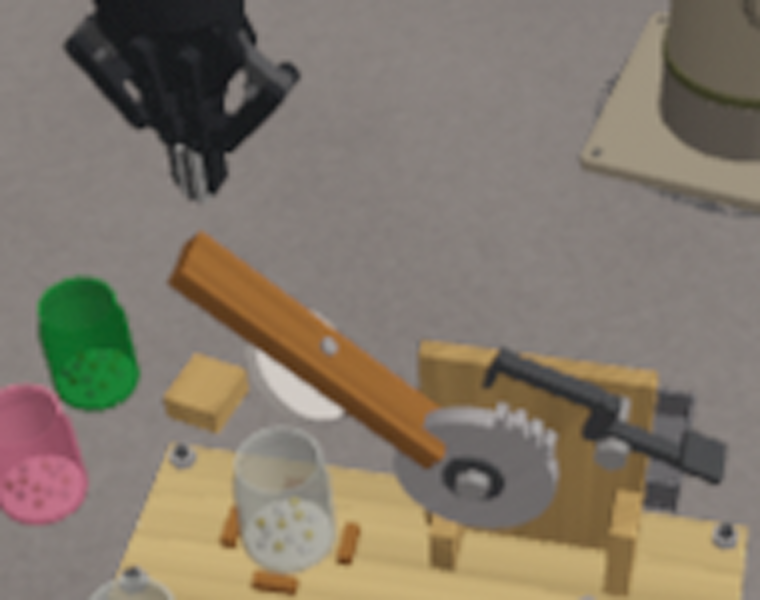

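View pics/side7.png

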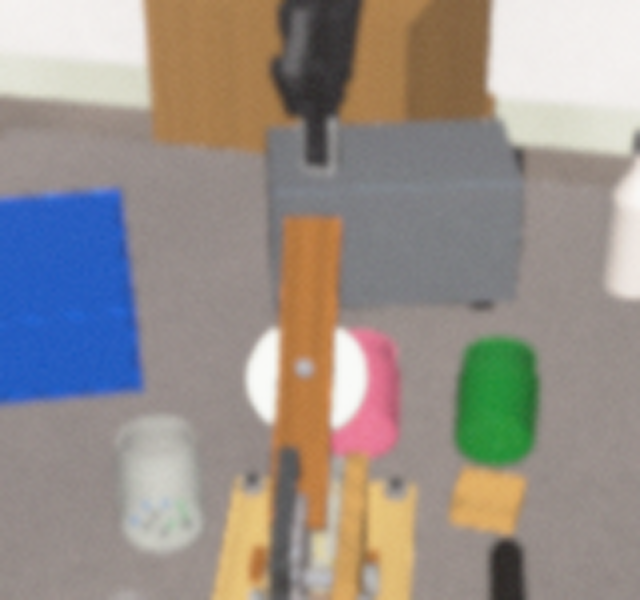

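Request:
drive_tool:
  commands:
    - [-1,0.006,-0.006,0.01,0,0,0]
    - [-1,0.006,-0.006,0.025,0,0,0]
    - [-1,0.006,-0.006,0.038,0,0,0]
    - [-1,0.006,-0.006,0.045,0,0,0]
    - [-1,0.006,-0.006,0.045,0,0,0]

```text
time: 8.35
ee_pos: [579.6, -187.9, 243.8]
orientation: [3.137, -0.01, -0.007]
wrist_force: [-0.3, -0.1, -0.0]
grip_width: -0.1
```

Request:
drive_tool:
  commands:
    - [-1,0,0,0.003,0,0,0]
    - [-1,0,0,0.006,0,0,0]
    - [-1,0,0,0.009,0,0,0]
    - [-1,0,0.001,0.012,0,0,0]
    - [-1,0,0.001,0.012,0,0,0]

```text
time: 8.77
ee_pos: [580.4, -188.6, 232.6]
orientation: [3.137, -0.009, -0.004]
wrist_force: [1.9, 0.5, 3.9]
grip_width: -0.5
```

```bash
python3 - <<'E'
from look import look
look("8",box=dict(scene=(200,90,190,150),side=(240,60,160,150)),zlo=255)
E
```

```text
8.7667 [ 580.4 -188.6  232.6] [1.9 0.5 3.9] -0.4658594449834637
scene tip z 255.0894319942146 256.6822968144392 xy [ 562. -218.  255.] [ 603. -179.  270.]
side tip z 255.0699439357921 255.7649946833814 xy [ 562. -203.  255.] [ 600. -176.  270.]
```

View pics/scene8.png

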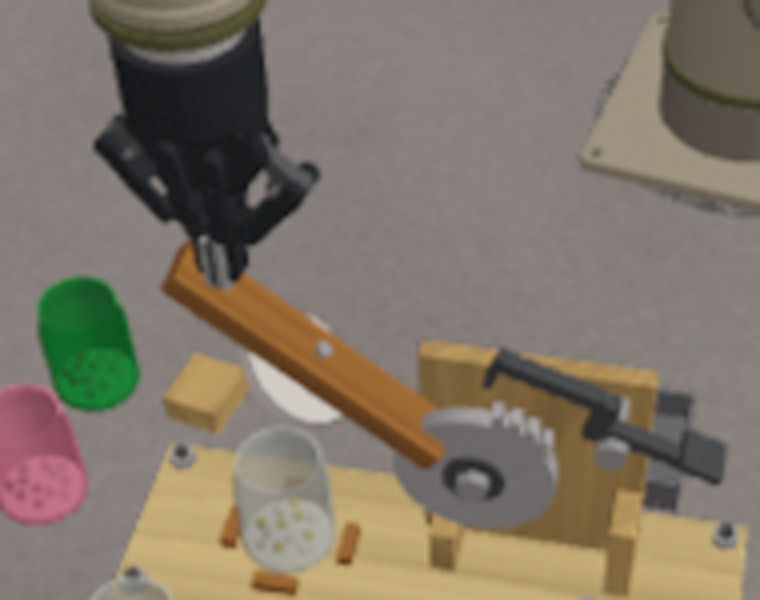

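View pics/side8.png

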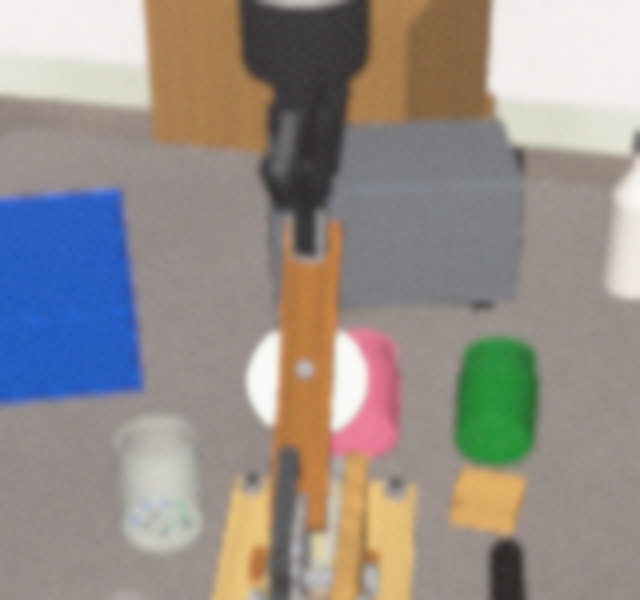

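Request:
drive_tool:
  commands:
    - [-1,0,0.007,0.008,0,0,0]
    - [-1,0,0.014,0.017,0,0,0]
    - [-1,0.001,0.02,0.026,0,0,0]
    - [-1,0.002,0.0255,0.034,0,0,0]
    - [-1,0.002,0.0255,0.034,0,0,0]

```text
time: 9.28
ee_pos: [581.2, -215.5, 196.6]
orientation: [3.137, -0.011, -0.009]
wrist_force: [-0.0, 1.0, -0.0]
grip_width: -0.0
```

```bash
python3 - <<'E'
from look import look
look("9",box=dict(scene=(200,90,190,150),side=(240,60,160,150)),zlo=215)
E
```

```text
9.2833 [ 581.2 -215.5  196.6] [-0.  1. -0.] -0.034103541061190554
scene tip z 215.18382742826992 216.60580826701104 xy [ 565. -244.  215.] [ 607. -186.  231.]
side tip z 215.03114599295284 215.4951397163824 xy [ 565. -224.  215.] [ 602. -188.  229.]
```

View pics/scene9.png

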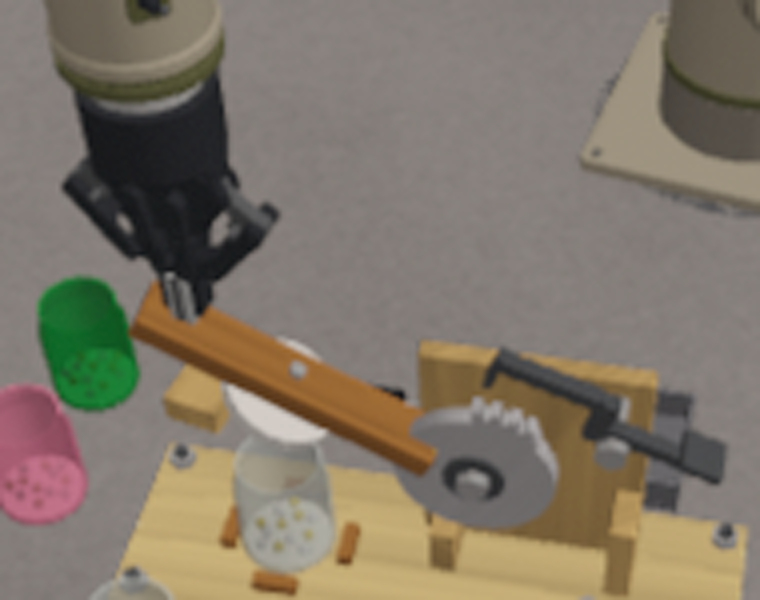

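View pics/side9.png

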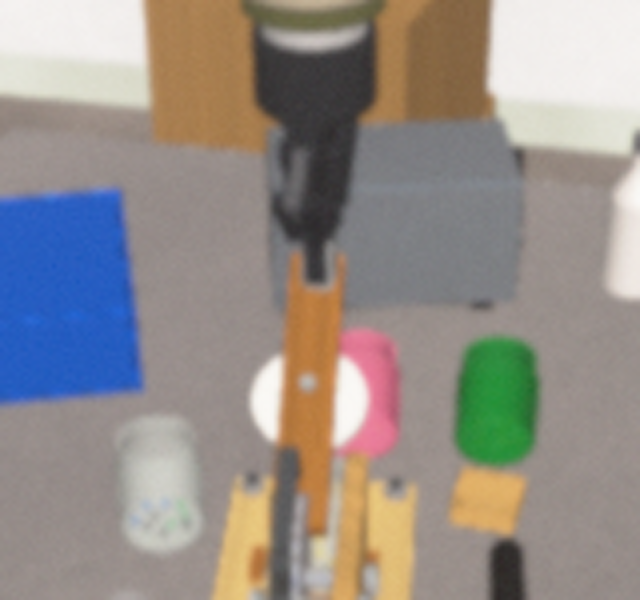

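Request:
drive_tool:
  commands:
    - [-1,0.001,0.006,0.011,0,0,0]
    - [-1,0.002,0.011,0.022,0,0,0]
    - [-1,0.003,0.015,0.033,0,0,0]
    - [-1,0.0035,0.02,0.045,0,0,0]
    - [-1,0.004,0.022,0.054,0,0,0]

```text
time: 9.8
ee_pos: [584.6, -237.9, 142.5]
orientation: [3.137, -0.011, -0.009]
wrist_force: [3.9, 0.1, 5.2]
grip_width: 0.2
```

```bash
python3 - <<'E'
from look import look
look("10",box=dict(scene=(200,120,190,150),side=(240,60,160,150)),zlo=185,names=("scene",))
E
```

```text
9.8 [ 584.6 -237.9  142.5] [3.9 0.1 5.2] 0.1744002423807573
scene tip z 185.4963805633307 191.19974259934992 xy [ 578. -253.  185.] [ 597. -225.  205.]
```

View pics/scene10.png

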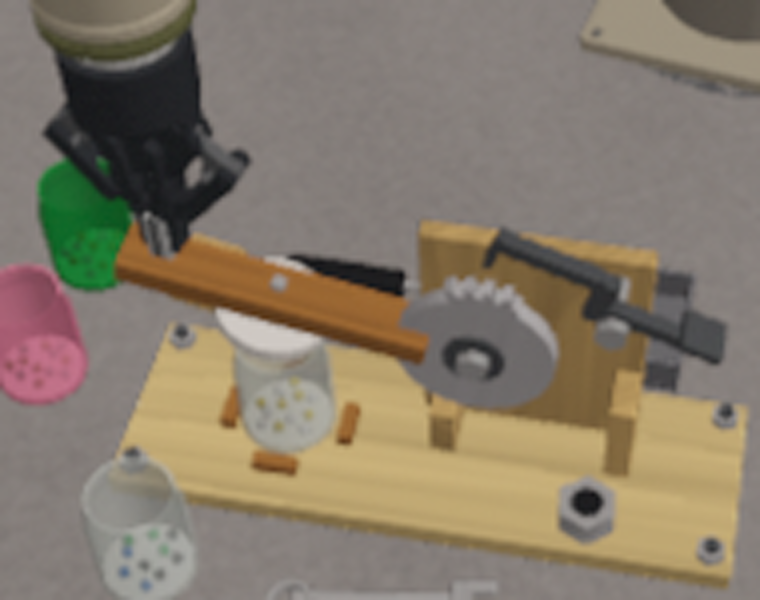

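Request:
drive_tool:
  commands:
    - [-1,0,0.002,0.009,0,0,0]
    - [-1,0.001,0.003,0.018,0,0,0]
    - [-1,0.001,0.004,0.027,0,0,0]
    - [-1,0.001,0.005,0.034,0,0,0]
    - [-1,0.001,0.005,0.036,0,0,0]

```text
time: 10.27
ee_pos: [584.0, -243.6, 103.5]
orientation: [3.137, -0.013, -0.014]
wrist_force: [1.6, -2.1, 4.9]
grip_width: -0.0
```

Request:
drive_tool:
  commands:
    - [-1,0,0,0.001,0,0,0]
    - [-1,0,0,0.002,0,0,0]
    - [-1,0,0,0.003,0,0,0]
    - [-1,0,0,0.004,0,0,0]
    - [-1,0,0,0.005,0,0,0]

```text
time: 10.68
ee_pos: [584.1, -243.8, 99.3]
orientation: [3.137, -0.013, -0.013]
wrist_force: [-3.3, -0.2, 16.6]
grip_width: -0.0
```

Request:
drive_tool:
  commands:
    - [-1,0,0,0.001,0,0,0]
    - [-1,0,0,0.002,0,0,0]
    - [-1,0,0,0.003,0,0,0]
    - [-1,0,0,0.003,0,0,0]
    - [-1,0,0,0.003,0,0,0]

```text
time: 11.1
ee_pos: [584.3, -243.9, 99.1]
orientation: [3.136, -0.013, -0.012]
wrist_force: [-8.6, 1.9, 24.2]
grip_width: -0.1
```

The force rises with no further travel at the expected height, so the arm is at its stop. Lifting off and checking.

Request:
drive_tool:
  commands:
    - [-1,0,0,-0.005,0,0,0]
    - [-1,0,0,-0.02,0,0,0]
    - [-1,0,0,-0.05,0,0,0]
    - [-1,0,0,-0.09,0,0,0]
    - [-1,0,0,-0.13,0,0,0]

```text
time: 11.52
ee_pos: [583.8, -242.3, 229.1]
orientation: [3.137, -0.012, -0.017]
wrist_force: [0.3, -0.3, 0.2]
grip_width: 0.0
```

Request:
drive_tool:
  commands:
    - [-1,-0.03,0.03,-0.02,0,0,0]
    - [-1,-0.06,0.05,-0.03,0,0,0]
    - [-1,-0.09,0.07,-0.03,0,0,0]
    - [-1,-0.11,0.09,-0.03,0,0,0]
    - [-1,-0.11,0.09,-0.03,0,0,0]

```text
time: 11.93
ee_pos: [468.1, -336.7, 260.6]
orientation: [3.135, -0.026, -0.022]
wrist_force: [-0.2, -0.8, -0.2]
grip_width: 0.2
```

```bash
python3 - <<'E'
from look import look
import pickle
from h import *
look("11",box=dict(scene=(200,120,190,150),side=(240,60,160,150)),zlo=185)
t=np.array([560.8,-74.0,0.1737])
for n in("scene","side"):
    p=pickle.load(open(n+"11.pkl","rb"));w=cloud(p);c,s=np.cos(t[2]),np.sin(t[2])
    dx=w[...,0]-t[0];dy=w[...,1]-t[1];lx=dx*c+dy*s;ly=-dx*s+dy*c;lz=w[...,2]
    m=(abs(lx)<14)&(ly<-40)&(ly>-190)&(lz>120)&(lz<180)
    print(n,m.sum(),np.polyfit(30-ly[m],lz[m],1),np.median(lz[m]))
E
python3 pawl.py
```

```text
11.9333 [ 468.1 -336.7  260.6] [-0.2 -0.8 -0.2] 0.21434133411306283
scene tip z 293.32642663372167 300.6131667772667 xy [ 463. -350.  293.] [ 480. -323.  314.]
side tip z 294.2592534362504 296.65372938088467 xy [ 461. -343.  294.] [ 482. -319.  310.]
scene 511 [-2.38241439e-03  1.34653016e+02] 134.39300508598564
side 271 [-3.14077139e-03  1.34596274e+02] 134.04888651008065
side [313.4 179.7] 0.58 (np.float64(1.0185426017288108), np.float64(0.31999999999999984))
```

View pics/scene11.png

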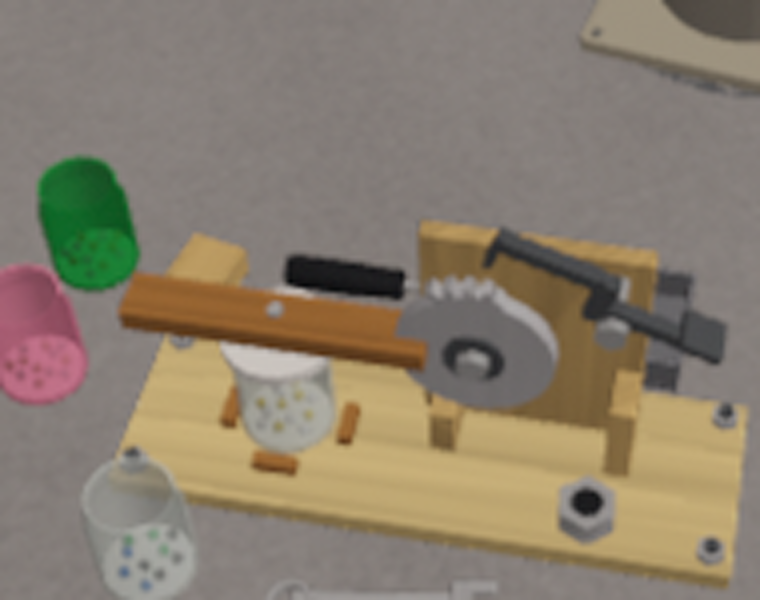

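View pics/side11.png

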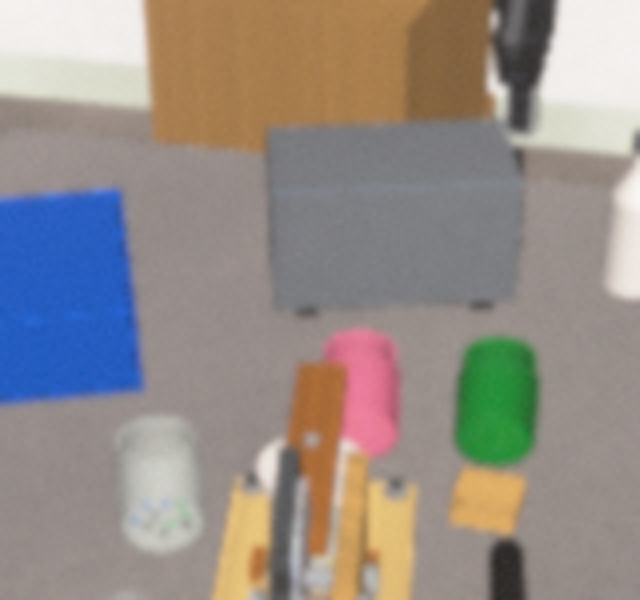

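The beam is level (slope about −0.003, top at 134 mm), the lid covers the jar, the pawl hook is clear and the robot touches nothing. Handing in.

```bash
python3 -c "
from rig import r
print(r.close_job())"
```

```text
the job is handed in; nothing more can be done
None
```

The jar is closed and the job is handed in at about 12 s of robot time. I pressed the pawl's thumb pad down with the shut fingertips until it hit its stop, where the force rose to about 16 N. The fingers were then lifted off, and the pawl stayed up on its own. Only after that did I push the lid arm down along its arc to its stop, with about 24 N at the end, and back the gripper away.

**Last checks**
- **Lid arm:** the depth readings show its top face level, with a slope of about −0.003 and a height of 134 mm (133 expected). The lid lies on the jar.
- **Jar and surroundings:** the jar looks upright in its nest. The things around it that show in the last pictures look where they were. The tape roll and parts tray were outside the last close crops, so I did not re-check those two.
- **Robot:** the wrist force is near zero and the gripper is well clear.

**Disagreements**
- **Pawl angle:** the network's hook point gave 0.32 in the last side view and 0.41 to 0.45 in earlier scene views, although the stop is at 0.36. All are above the 0.25 needed, and the pictures show the hook clear. In the last check the network did not find the hook in the scene view.
- **Fingertip height:** the shut fingertips were really about 33 mm higher than the reported TCP. I measured this by camera and confirmed it by contact, then worked from depth and force instead.

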